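# Lock the top ballast weight on the sampler foot with its hairpin clip

## Robot

A 6-joint arm with a two-finger parallel gripper is mounted at the origin on a cart in front of the work surface, level with it; the furniture and walls round the work are solid. World frame = base frame: x ahead of the robot, y to its left, z up, the work surface at z = 0. Lengths are in m, angles in degrees, forces in N, time in s.
With the tool pointing down it reaches from about 0.4 to 0.825 m from the base axis. Payload 7 kg.
Tool frame: the origin (TCP) lies on the mounting face of the last link; the fingertips stand 178 mm ahead of it and the grasp point (between the pads) lies 159 mm ahead of it; z points along the fingers, y is the direction in which the jaws open and shut (so a half turn about z gives the same grasp; the last joint's range is limited). The gripper opens to 88 mm and grips with 3 to 60 N. Pads are 19 mm wide; open, the fingers measure 130 mm over their backs; the gripper's body (78 mm by 193 mm) begins 47 mm behind the grasp point.
Start: joints at [-51.847, 20.546, 0.682, 0, -70.136, -16.507], TCP at [0.249, -0.627, 0.405] pointing down, gripper open.
Joint ranges: [-176.03, 176.03], [-82.01, 121.73], [-58.28, 71.71], [-173.87, 95.51], [-174.79, -0.11], [-173.66, 173.66]. Speed limits (degrees/s): [136.94, 136.94, 172.46, 180, 180, 180].

## Interface

Orientations are given as [roll, pitch, yaw] about the fixed x, y, z axes, in that order (R = Rz(yaw) Ry(pitch) Rx(roll)).
In Python, from plant import r gives the robot as it stands. The module is installed in compiled form; this text tells all that it offers.
- The arm moves only by the tool carry_out, never from a script. Its argument "plan" is a list of rows, each a list of 3 entries, a list of its own where there are three numbers: the shift along the tool's x, y, z in m, then the turn, a rotation vector about the tool's x, y, z in degrees, then the closure in counts, from 0 (fully open) to 255 (shut). In form: [[[x, y, z], [ax, ay, az], hand], ...]. A call has 1 to 12 rows; each row shifts and turns the commanded pose from where the row before left it, along the tool's axes as they then stand; what a row does not reach is not made up. A row lasts 1/12 s, in which the tool goes at most 41.7 mm and 7.16 degrees, less where a joint would pass 70% of its speed; a pose out of reach is approached as far as the arm can. A call is refused whole if a number of a shift passes 0.0417 or a number of a turn 7.16, either way. A call with a gripper value outside its range is refused whole. The fingers move at their own pace and stop on an object; "grip_force" is the grip in N (left out, the last holds). Time passes only in rows, so rows that do not move let the fingers close. It gives the time, the measured TCP pose, the force and the opening at its end, in the units of the state.
- r.get_state(): the state, without advancing time (a new reading comes with each control period).
- r.capture(name): name is "side" or "top"; returns the picture (480x640x3 uint8, red, green, blue); there is no depth.
- r.get_calibration(name): a dict with "K" (3x3 intrinsics, pixels), "D" ([k1, k2, p1, p2, k3] as OpenCV has them; the pictures are not rectified), "rvec" (rotation vector, rad) and "tvec" (3), from world to camera coordinates, as OpenCV has them. Camera axes: x right, y down, z forward; pixel columns grow to the right and rows downward; lengths in m; the calibration is good to about 2 mm. A picture is of the moment at which its call begins. get_calibration takes no time and is no camera call.
- r.close_job(): hands the job in, once; it reports no verdict.
The state is a dict: "time_s": time; "joints": joint angles; "qd": joint speeds; "joint_torque": joint torques, N m; "tcp_pos": TCP position; "eef_rot": TCP orientation; "contact_force": force on the tool from outside, world axes, zero at the start; "moment": the same for the moment, N m; "gripper_width": finger opening in m.
Only numpy, scipy, OpenCV 4.12 (cv2) and the standard library are available. Lean on these libraries where they do the work, as an engineer would, in place of code of your own. Each camera call takes 0.05 s, during which the arm holds its last target. There are 200 camera calls.

## Task

Lower the hubbed ballast weight over the spindle of the sampler foot, hub up, until it rests on the two discs already there. Then slide the hairpin clip level through the spindle's cross hole, feeling for the hole with light pressure instead of forcing it, until its sprung leg snaps round the shank and the bow is fully home. Touch the spindle only lightly, lower the weight without dropping it, and leave the things lying round the foot where they are.

Things in the scene. Friction and masses are not known exactly. Their poses are not given: they have to be found in the camera images.
- foot: Sampler's ballast foot, bolted down: dark steel base plate 130 (its x) x 110 (its y) x 10 mm with four bolt heads, two grey discs of 76 mm diameter stacked on it, and a bright upright steel spindle 24 mm in diameter in the middle. Origin on the spindle's axis at bench level, z up. A round 8.5 mm cross hole goes right through the spindle along the foot's x axis; either mouth will take the clip.
- stack_top (a point): Point on the spindle's axis at the top of the two discs, 34 mm above the bench, where the weight's underside comes to rest.
- hole_lowest (a point): The lowest place of the cross hole's centre, on the spindle's axis 68 mm above the bench. It is the lift stem of the sampler, 24 mm of stroke, clamped 0 to 24 mm higher than that, each time elsewhere and not measured: see it or feel for it. The hole's centre is always 16 mm below the spindle's flat top (17 mm wide, then a chamfer 3.5 mm wide, 5 mm high). The spindle cannot be moved by hand.
- weight: Loose grey steel ballast weight, about 0.36 to 0.56 kg: disc 76 mm in diameter, 12 mm thick, with a hub 41 mm in diameter on top, 26 mm high overall, bore 29 mm right through. Origin: centre of its underside; z up through the hub. Grasp it by the hub (41 mm). Seated, the hub's top is 60 mm above the bench.
- clip: Loose hairpin clip (R-clip) of bright 6 mm round wire, 94 mm long, lying flat, 80 g. Origin under the middle of the bow at the wire's underside; x along the straight leg to its tip, z square to the clip's plane, up. The straight leg runs at y = -8.5 mm, goes through the hole and lies in the plane 3 mm above the origin. The other leg, on the +y side, is sprung and passes outside the shank.
- clip_grip (a point): Middle of the bow's rigid grip: two parallel wires along x, centred at y = +8.5 and -8.5 mm, from x = -12 to +8 mm of the clip's frame, closed by a half round at x = -23.5 mm. Grasp across them (y), 23 mm wide. This point: x = -2, y = 0, z = 3 mm (wire centre height).
- clip_seat (a point): Point of the straight leg (wire centre) that lies on the spindle's axis when the clip is fully home: x = 37, y = -8.5, z = 3 mm in the clip's frame. There the bow's throat stops hard on the shank.
- clip_tip (a point): The tip of the straight leg, cropped square with a 0.8 mm chamfer: x = 71, y = -8.5, z = 3 mm in the clip's frame.
- clip_knee (a point): Knee of the sprung leg, at rest x = 50, y = 0, z = 3 mm in the clip's frame; beyond it the leg flares out to x = 64, y = 9 mm. Pushed on, the flare rides over the outside of the shank (about 6 to 15 N along the leg), then the knee snaps in behind the shank.
- clip_leg (a joint): Spread of the clip's sprung leg, rad: 0 at rest, about 0.25 while its knee passes over the widest part of the shank, about 0.1 while home but held centred in the hole, under 0.05 once home and let go, when the spring hugs the shank and keeps the clip level. Spring 0.4 N m/rad.
- pvc_tee: Bystander: loose pale green pipe tee, 60 x 80 x 39 mm, lying in front of the foot. Origin: centre of its underside.
- drip_valve: Bystander: loose small black valve with a green tap, 34 x 48 x 17 mm, lying in front of the foot. Origin: centre of its underside.
- vial_5: Bystander: loose capped sample vial, 27 mm in diameter, 68 mm high, blue cap, standing alone behind and to the right of the foot. Origin: centre of its underside.
Mind the look-alikes: they are no part of the job. Of the things shaped like the clip, the bare steel one is meant.

How it is judged (in metres and radians):
On the way, in this order (a step that is already met when the one before it is completed fails the run):
1. the weight rests on the stack round the spindle, hub up, and is let go (horizontal distance between weight and foot below 0.005 m and z of weight in the frame of foot below 0.036 m and angle between weight's own z axis and vertical below 0.06 rad and contact force between the fingers and weight below 0.1 N), for 0.2 s.
2. the clip's straight leg is in the hole and its sprung leg is spread over the shank (value of joint clip_leg above 0.14 rad and horizontal distance between clip_seat and foot below 0.025 m and angle between the z axis of clip and the z axis of foot, either way round below 0.2 rad).
At the end, for the whole second after the job is handed in: The weight rests on the stack (within 2 mm in height, 5 mm of the spindle's axis, 0.06 rad of upright); the clip's leg is through the cross hole, its seat point within 4 mm of the spindle's axis, its plane level within 0.3 rad, its sprung leg closed (under 0.08 rad); both at rest (horizontal distance between weight and foot below 0.005 m and z of weight in the frame of foot below 0.036 m and angle between weight's own z axis and vertical below 0.06 rad and horizontal distance between clip_seat and foot below 0.004 m and z of clip_seat in the frame of foot between 0.065 and 0.0945 m and angle between the z axis of clip and the z axis of foot, either way round below 0.3 rad and value of joint clip_leg below 0.06 rad and linear speed of each of clip, weight below 0.02 m/s); the robot touches nothing.
It fails at once if the clip is forced: more than 30 N between clip and foot or spindle (contact force between clip and foot above 30 N).
It fails at once if the fingers press on the foot or spindle with more than 40 N (contact force between the fingers and foot above 40 N).
It fails at once if the weight is dropped or pressed on to the foot: more than 60 N (contact force between weight and foot above 60 N).
It fails at once if a bystander is moved by more than 20 mm (distance of any of pvc_tee, drip_valve, vial_5 from where it was at the start of the episode above 0.02 m).
It also fails if it takes over 64 s, if anything falls off the work surface, if the arm or the gripper's body presses on something with over 40 N, if the wrist force passes 120 N, or if a joint passes its speed limit or range.

## Working session

There is one attempt and no reset: what is moved stays moved. The work goes in short steps, Python scripts to look and compute and a tool call to move; the robot and the scene stay as the last step left them, time stands still between calls to the robot, and variables do not carry over. Pictures are saved under pics/ and viewed, about 8 in all and at most 12, crops included, and the job is handed in when it is done.

Besides the shell and the picture viewer there is one more tool, called after ">>>" as name(argument=value, ...), one argument or row to a line, values as JSON. carry_out: Moves the arm, as the interface text tells. Its arguments: {"type":"object","properties":{"plan":{"type":"array","items":{"type":"array"}},"grip_force":{"type":"number"}},"required":["plan"]}

```bash
mkdir -p pics; cat > h.py <<'E'
import numpy as np, cv2
from plant import r
from scipy.spatial.transform import Rotation as R
def cal(n):
    c=r.get_calibration(n); return [np.array(c[k],float) for k in("K","D","rvec","tvec")]
def ray(n,px):
    K,D,rv,t=cal(n); M=cv2.Rodrigues(rv)[0]
    u=cv2.undistortPoints(np.array(px,float).reshape(-1,1,2),K,D).reshape(-1,2)
    d=np.c_[u,np.ones(len(u))]@M; return -M.T@t.ravel(), d/np.linalg.norm(d,axis=1)[:,None]
def onz(n,px,z):
    o,d=ray(n,px); return o+d*((z-o[2])/d[:,2])[:,None]
def tri(a,b):
    (o1,d1),(o2,d2)=ray("side",[a]),ray("top",[b]); d1,d2=d1[0],d2[0]
    s=np.linalg.lstsq(np.c_[d1,-d2],o2-o1,rcond=None)[0]; p,q=o1+s[0]*d1,o2+s[1]*d2
    return (p+q)/2, np.linalg.norm(p-q)
def proj(n,P):
    K,D,rv,t=cal(n); return cv2.projectPoints(np.array(P,float).reshape(-1,3),rv,t,K,D)[0].reshape(-1,2)
def shot(n,f):
    im=r.capture(n); cv2.imwrite(f"pics/{f}.png",im[...,::-1]); return im
def crop(src,f,x0,y0,x1,y1,s):
    im=cv2.imread(f"pics/{src}.png")[y0:y1,x0:x1]; cv2.imwrite(f"pics/{f}.png",cv2.resize(im,None,fx=s,fy=s,interpolation=cv2.INTER_CUBIC))
def st():
    s=r.get_state(); print({k:np.round(s[k],4).tolist() for k in("time_s","joints","tcp_pos","eef_rot","contact_force","gripper_width")}); return s
E
python3 - <<'E'
from h import *
st()
for n in("side","top"):
    shot(n,n+"0"); o,_=ray(n,[[320,240]]); print(n,o,onz(n,[[320,240]],0)); print(cal(n)[0])
E
```

```text
{'time_s': 0.0, 'joints': [-51.8473, 20.5925, 0.6349, -0.0205, -70.1371, -16.5058], 'tcp_pos': [0.2489, -0.6272, 0.4037], 'eef_rot': [179.9037, -0.0084, -158.3601], 'contact_force': [0.4445, -0.2057, 0.0207], 'gripper_width': 0.0879}
side [ 0.5015952  -1.15285259  0.63249874] [[0.56443052 0.00922146 0.        ]]
[[504.76558922   0.         316.56135382]
 [  0.         504.76558922 228.81669646]
 [  0.           0.           1.        ]]
top [ 0.3421196  -0.08893956  1.12367206] [[ 0.56571544 -0.12215082  0.        ]]
[[457.49539246   0.         317.99852632]
 [  0.         457.49539246 236.36571808]
 [  0.           0.           1.        ]]
```

View pics/side0.png

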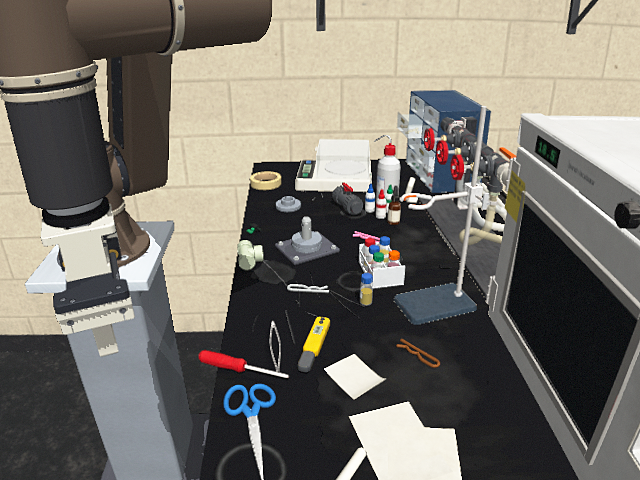

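View pics/top0.png

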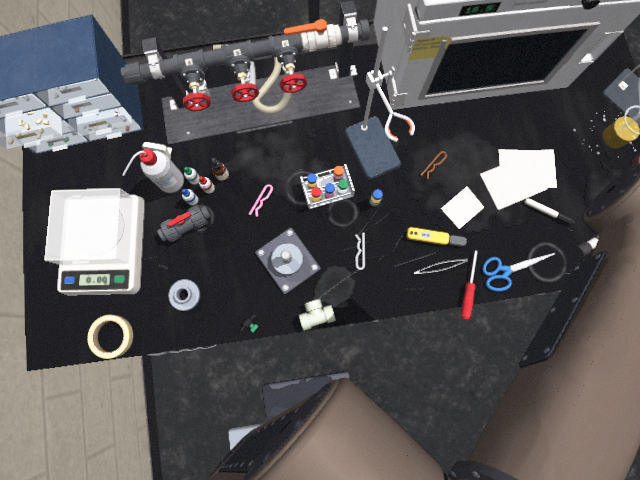

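Clip-like items (top view): bare steel (360,250), pink (260,200), orange-brown (433,164) and tweezers (440,266). By the description, the clip is the bare steel one. Weight-like items: grey hubbed disc (183,294) and tape roll (110,337), so the grey disc. Foot at (288,260), tee (317,314), drip valve (252,326), vial (376,198).

```bash
python3 - <<'E'
import cv2,numpy as np
t=cv2.imread("pics/top0.png");s=cv2.imread("pics/side0.png")
f=lambda im,x,y,w,h,k:cv2.resize(im[y:y+h,x:x+w],(w*k,h*k),interpolation=cv2.INTER_CUBIC)
# 800x600 mosaic: top crops upper, side crops lower
A=np.hstack([f(t,240,215,80,60,5),f(t,330,220,80,60,5)])
B=np.hstack([f(s,270,205,80,60,5),f(s,270,265,80,60,5)])
cv2.imwrite("pics/mos.png",np.vstack([A,B]))
C=np.hstack([f(t,145,265,80,60,5),f(s,250,175,80,60,5)]);cv2.imwrite("pics/mos2.png",C)
from h import *
print("stack",onz("top",[[288,260]],.09),"weight",onz("top",[[183,294]],.026),"clip",onz("top",[[360,235],[360,268]],.003),"tee",onz("top",[[317,314]],.02),onz("top",[[252,326]],.01),onz("top",[[376,198]],.06))
E
```

```text
stack [[ 0.5126815  -0.04019166  0.09      ]] weight [[0.47887059 0.22457806 0.026     ]] clip [[ 0.56270703 -0.22302571  0.003     ]
 [ 0.48060663 -0.20909332  0.003     ]] tee [[ 0.38484596 -0.08749846  0.02      ]] [[0.38006748 0.07102422 0.01      ]] [[ 0.63592508 -0.26991814  0.06      ]]
```

View pics/mos.png

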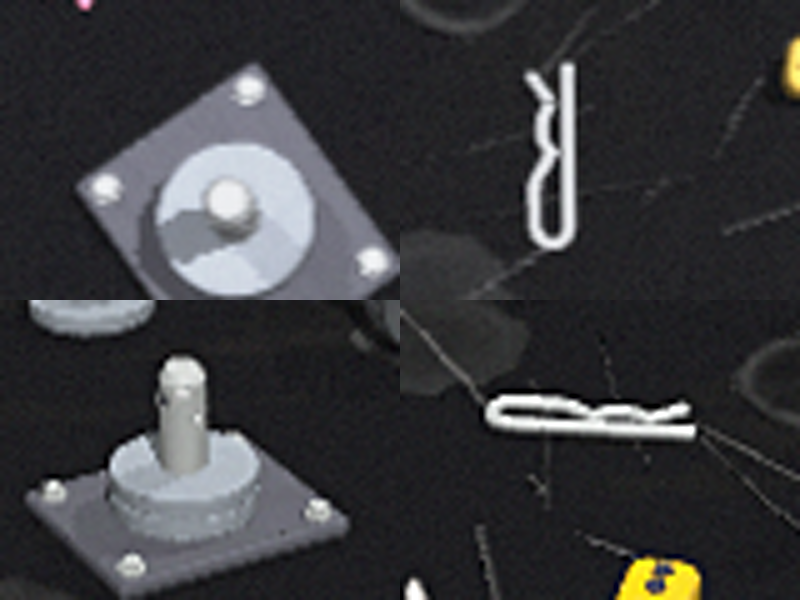

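View pics/mos2.png

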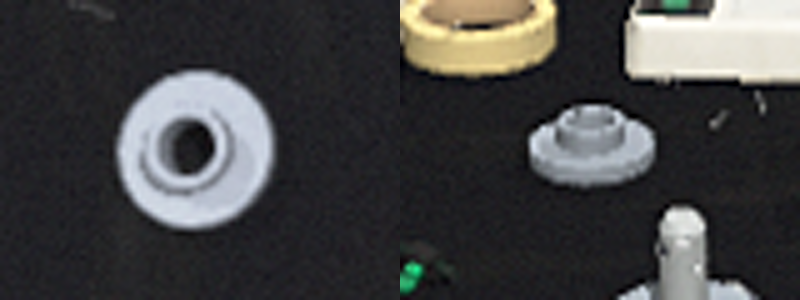

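The mosaic shows the bare steel clip with its bow at the near end (top view about (360,268)), the straight leg on its right side and z up. The foot's long edge runs about 35° from world x. A dark cross-hole mouth shows on the left edge of the spindle (side view about (302,224)). The weight lies hub up.

```bash
python3 - <<'E'
from h import *
def blobs(n,m,x0,y0,x1,y1,amin,tag):
    mm=np.zeros_like(m);mm[y0:y1,x0:x1]=m[y0:y1,x0:x1]
    k,l,s,c=cv2.connectedComponentsWithStats(mm.astype(np.uint8))
    for i in range(1,k):
        if s[i,4]>=amin: print(n,tag,s[i].tolist(),c[i].round(2).tolist())
    return l
for n,boxes in(("top",dict(foot=(250,220,325,300),w=(160,270,210,320),clip=(345,225,375,275))),("side",dict(foot=(270,212,345,270),w=(270,190,305,214),clip=(280,275,335,300)))):
    im=cv2.imread(f"pics/{n}0.png"); g=im.max(2).astype(int); 
    for t,b in boxes.items():
        th={"foot":60,"w":75,"clip":120}[t]
        l=blobs(n,g>th,*b,15,t)
        if t=="foot": blobs(n,im.min(2)>195,*b,2,"bright")
        k=np.unique(l[l>0],return_counts=True); k=k[0][k[1].argmax()]
        c=max(cv2.findContours((l==k).astype(np.uint8),cv2.RETR_EXTERNAL,cv2.CHAIN_APPROX_NONE)[0],key=len)
        print("  rect",np.round(cv2.boxPoints(cv2.minAreaRect(c)),1).tolist(),"ell",cv2.fitEllipse(c)[0])
g=cv2.imread("pics/side0.png",0); print(g[212:242,296:316])
E
```

```text
top foot [255, 227, 66, 67, 2365] [287.47, 260.2]
top foot [319, 275, 6, 8, 19] [321.84, 279.32]
top foot [314, 292, 11, 8, 44] [318.73, 295.89]
top bright [288, 230, 5, 6, 17] [289.47, 232.35]
top bright [272, 244, 30, 20, 315] [288.15, 252.04]
top bright [259, 250, 5, 5, 17] [260.82, 251.71]
top bright [276, 264, 18, 10, 100] [284.64, 269.12]
top bright [312, 265, 5, 5, 18] [314.06, 266.72]
top bright [283, 285, 6, 5, 22] [285.27, 287.0]
  rect [[253.60000610351562, 251.89999389648438], [290.5, 225.5], [321.0, 268.29998779296875], [284.1000061035156, 294.6000061035156]] ell (287.5731201171875, 260.26861572265625)
top w [168, 279, 32, 32, 741] [183.71, 294.62]
  rect [[168.0, 279.0], [199.0, 279.0], [199.0, 310.0], [168.0, 310.0]] ell (183.64007568359375, 294.5596008300781)
top clip [355, 233, 10, 37, 217] [360.37, 251.35]
  rect [[355.0, 233.0], [364.0, 233.0], [364.0, 269.0], [355.0, 269.0]] ell (360.0587463378906, 252.82215881347656)
side foot [275, 216, 65, 49, 1439] [306.12, 244.33]
side bright [303, 217, 8, 7, 35] [306.37, 219.49]
side bright [317, 232, 2, 2, 3] [317.33, 232.6
[... 2580 characters left out ...]
 196 194
  194 195]
 [195 191 190 198  99  95 107 136 151 159 164 170 168 156 141 144 192 190
  186 186]
 [186 187 190 196 177  98 105 133 148 159 165 168 167 156 140 145 191 186
  183 183]
 [184 188 187 188 200  97 102 134 147 163 165 170 167 154 141 143 194 189
  192 185]
 [187 190 193 190 178 154 100 129 150 159 166 169 165 155 141 143 189 189
  187 187]
 [190 170 170 172 165 169 124 127 146 159 165 168 163 151 158 178 189 184
  184 184]
 [169 161 159 164 164 169 159 151 152 158 161 167 166 172 182 187 185 183
  185 184]
 [161 158 163 166 165 164 167 161 161 157 180 181 181 183 185 187 184 188
  184 188]
 [163 161 165 164 163 161 162 160 176 178 182 187 187 185 188 185 185 186
  186 184]]
```

```bash
python3 - <<'E'
from h import *
tb=[[289.47,232.35],[260.82,251.71],[314.06,266.72],[285.27,287.0]]
B=onz("top",tb,.014); print("bolts top",B.round(4).tolist(),"c",B.mean(0)); 
sb=[[317.33,232.67],[280.75,242.0],[333.2,245.4],[296.29,256.71]]
print("bolts side",onz("side",sb,.014).mean(0))
for s in sb:
    print([ (t,tri(s,t)[0].round(4).tolist(),round(tri(s,t)[1],4)) for t in tb if tri(s,t)[1]<.012])
L=B[0]-B[2],B[1]-B[3],B[0]-B[1],B[2]-B[3]
for v in L: print("edge",np.linalg.norm(v),np.degrees(np.arctan2(v[1],v[0])))
print("plate rect c top",onz("top",[[287.4,260.2]],.006))
W=onz("top",[[183.65,294.6]],.006)[0];print("weight top",W,"tri",tri([287.92,203.9],[183.65,294.6]))
for z in(.0,.006,.012): print(onz("side",[[287.92,203.5]],z))
# disc stack silhouettes; spindle top & hole from side
c=B.mean(0)[:2]; o,d=ray("side",[[306.2,216.0],[302.0,224.3],[306.2,226]])
v=c-o[:2]; v/=np.linalg.norm(v); 
s=((c+v*.0085-o[:2])@v)/(d[0][:2]@v); print("top edge",o+s*d[0])
f=np.array([.82,.575]); m=c-12*.001*f
s=((m-o[:2])@v)/(d[1][:2]@v); print("hole mouth",o+s*d[1],"expected xy",m)
s=((c-.012*v-o[:2])@v)/(d[2][:2]@v); print("spindle front",o+s*d[2],"c",c)
# clip ends
im=cv2.imread("pics/top0.png",0)
l=(im>110).astype(np.uint8)
for y in range(231,272,2): print(y,im[y,352:368].tolist())
E
```

```text
bolts top [[0.5935, -0.0497, 0.014], [0.5557, 0.0269, 0.014], [0.4992, -0.0974, 0.014], [0.4606, -0.021, 0.014]] c [ 0.5272486 -0.0352895  0.014    ]
bolts side [ 0.52908756 -0.03513324  0.014     ]
[([260.82, 251.71], [0.5573, 0.0272, 0.0123], np.float64(0.0024))]
[([285.27, 287.0], [0.4616, -0.0209, 0.014], np.float64(0.0019))]
[([289.47, 232.35], [0.5938, -0.0497, 0.0153], np.float64(0.0012))]
[([314.06, 266.72], [0.5001, -0.0973, 0.0139], np.float64(0.0018))]
edge 0.10564401778917444 26.85388614062534
edge 0.10649733783643371 26.741882964724294
edge 0.08537790838804032 -63.742563989550256
edge 0.08558147315871469 -63.169983116732524
plate rect c top [[ 0.52626863 -0.03469485  0.006     ]]
weight top [0.4796664  0.22883172 0.006     ] tri (array([0.4800911 , 0.22859569, 0.00706624]), np.float64(0.001107365878754766))
[[0.48039802 0.24736981 0.        ]]
[[0.4805991  0.23408704 0.006     ]]
[[0.48080018 0.22080427 0.012     ]]
top edge [ 0.52860697 -0.02681844  0.08848041]
hole mouth [ 0.51749313 -0.04219144  0.07356509] expected xy [ 0.5174086 -0.0421895]
spindle front [ 0.5276322
[... 918 characters left out ...]
2, 153, 234, 199, 51, 35, 33]
255 [35, 34, 36, 50, 187, 234, 179, 47, 35, 26, 151, 234, 199, 53, 37, 37]
257 [33, 28, 22, 141, 228, 219, 110, 34, 27, 16, 149, 234, 204, 54, 39, 39]
259 [36, 31, 18, 134, 228, 205, 82, 48, 56, 47, 148, 235, 205, 58, 34, 19]
261 [35, 40, 37, 100, 219, 210, 80, 28, 36, 27, 143, 232, 207, 68, 38, 34]
263 [28, 27, 27, 94, 218, 208, 81, 29, 33, 25, 138, 233, 210, 74, 35, 38]
265 [30, 37, 32, 91, 217, 214, 109, 33, 31, 24, 140, 231, 207, 73, 34, 30]
267 [30, 36, 25, 43, 146, 226, 228, 165, 120, 152, 220, 225, 147, 31, 36, 40]
269 [31, 29, 36, 31, 28, 47, 131, 177, 189, 186, 139, 55, 34, 31, 36, 32]
271 [35, 40, 45, 59, 61, 45, 33, 32, 34, 31, 32, 31, 31, 36, 31, 33]
```

```bash
python3 - <<'E'
from h import *
P=onz("top",[[363.02,232.6],[363.28,265],[356.43,262],[360.3,269.8]],.003); print(P.round(4))
d=P[0]-P[1];yaw=np.degrees(np.arctan2(d[1],d[0])); d/=np.linalg.norm(d); n=np.array([-d[1],d[0],0])
print("yaw",yaw,"width",(P[2]-P[1])@n,"len",(P[0]-P[3])@d)
print("grip from tip",P[0]-.073*d+.0085*n,"from bow",P[3]+.0215*d+((P[1]-P[3])@n+.0085)*n)
s=r.get_state(); Rt=R.from_euler('xyz',s['eef_rot'],degrees=True).as_matrix(); print(Rt.round(3))
# side view check of the clip ends
print(onz("side",[[287,286.5],[328.4,291.2]],.003))
E
```

```text
[[ 0.5676 -0.2315  0.003 ]
 [ 0.4868 -0.2184  0.003 ]
 [ 0.4967 -0.2029  0.003 ]
 [ 0.4761 -0.2091  0.003 ]]
yaw -9.262012744715074 width 0.016902862763904968 len 0.09397488610509018
grip from tip [ 0.49695551 -0.21141109  0.003     ] from bow [ 0.49747378 -0.2114956   0.003     ]
[[-0.93  -0.369 -0.001]
 [-0.369  0.93   0.001]
 [ 0.     0.002 -1.   ]]
[[ 0.47819433 -0.2086895   0.003     ]
 [ 0.56917165 -0.23294593  0.003     ]]
```

>>> carry_out(
  plan=[
    [[-0.0326,0.0254,0],[0,0,0],0],
    [[-0.0326,0.0254,0],[0,0,0],0],
    [[-0.0326,0.0254,0],[0,0,0],0],
    [[-0.0326,0.0254,0],[0,0,0],0],
    [[-0.0326,0.0254,0],[0,0,0],0],
    [[-0.0326,0.0254,0],[0,0,0],0],
    [[-0.0326,0.0254,0],[0,0,0],0],
    [[-0.0326,0.0254,0],[0,0,0],0],
    [[-0.0326,0.0254,0],[0,0,0],0],
    [[-0.0326,0.0254,0],[0,0,0],0],
    [[-0.0326,0.0254,0],[0,0,0],0],
    [[-0.0326,0.0254,0],[0,0,0],0],
  ],
  grip_force=12,
)

```text
time_s: 1.1
tcp_pos: [0.5006, -0.1978, 0.4047]
eef_rot: [180.0, 0.0, -158.3]
contact_force: [0.8, 0.2, 0.5]
gripper_width: 0.0875
```

>>> carry_out(
  plan=[
    [[-0.0127,0.0369,0],[0,0,0],0],
    [[-0.0127,0.0369,0],[0,0,0],0],
    [[-0.0127,0.0369,0],[0,0,0],0],
    [[-0.0127,0.0369,0],[0,0,0],0],
    [[-0.0127,0.0369,0],[0,0,0],0],
    [[-0.0127,0.0369,0],[0,0,0],0],
    [[-0.0127,0.0369,0],[0,0,0],0],
    [[-0.0127,0.0369,0],[0,0,0],0],
    [[-0.0127,0.0369,0],[0,0,0],0],
    [[-0.0127,0.0369,0],[0,0,0],0],
    [[-0.0127,0.0369,0],[0,0,0],0],
    [[0,0,0],[0,0,0],0],
  ],
)

```text
time_s: 2.1
tcp_pos: [0.4801, 0.2343, 0.4042]
eef_rot: [180.0, 0.0, -158.1]
contact_force: [1.5, 0.3, 0.2]
gripper_width: 0.0875
```

```bash
cat >> h.py <<'E'
def go(x,y,z,yaw=None):
    "shift in tool axes from the present pose to a tcp target, tool down; turn about tool z to bring tool x to world yaw"
    s=st(); M=R.from_euler('xyz',s['eef_rot'],degrees=True); d=np.array([x,y,z])-s['tcp_pos']
    print("shift tool",M.inv().apply(d).round(4).tolist(),"world",d.round(4).tolist())
    if yaw is not None:
        T=R.from_euler('xyz',[180,0,yaw],degrees=True); print("turn",np.degrees((M.inv()*T).as_rotvec()).round(2).tolist())
E
python3 -c "
from h import *
go(.480,.2287,.1935)"
```

```text
{'time_s': 2.1, 'joints': [47.0494, 7.2838, -17.1043, -0.0076, -65.5802, -115.188], 'tcp_pos': [0.4801, 0.2343, 0.4042], 'eef_rot': [179.9802, 0.0257, -158.1418], 'contact_force': [1.5108, 0.3038, 0.2351], 'gripper_width': 0.0875}
shift tool [0.0023, -0.0052, 0.2107] world [-0.0001, -0.0056, -0.2107]
```

>>> carry_out(
  plan=[
    [[0.0023,-0.0052,0.04],[0,0,0],0],
    [[0,0,0.04],[0,0,0],0],
    [[0,0,0.04],[0,0,0],0],
    [[0,0,0.04],[0,0,0],0],
    [[0,0,0.03],[0,0,0],0],
    [[0,0,0.02],[0,0,0],0],
    [[0,0,0],[0,0,0],0],
    [[0,0,0],[0,0,0],100],
    [[0,0,0],[0,0,0],140],
    [[0,0,0],[0,0,0],160],
    [[0,0,0],[0,0,0],160],
    [[0,0,0],[0,0,0],160],
  ],
  grip_force=8,
)

```text
time_s: 3.1
tcp_pos: [0.4803, 0.2236, 0.196]
eef_rot: [179.9, 0.1, -158.4]
contact_force: [-0.7, 0.1, 0.3]
gripper_width: 0.0598
```

>>> carry_out(
  plan=[
    [[0,0,0],[0,0,0],180],
    [[0,0,0],[0,0,0],180],
    [[0,0,0],[0,0,0],180],
    [[0,0,0],[0,0,0],180],
  ],
)

```text
time_s: 3.43
tcp_pos: [0.4803, 0.2238, 0.1952]
eef_rot: [180.0, 0.1, -158.3]
contact_force: [-1.5, 2.5, 5.6]
gripper_width: 0.041
```

```bash
python3 -c "
from h import *
go(.480,.2287,.1935)"
```

```text
{'time_s': 3.4333, 'joints': [46.2077, 20.4907, -31.8813, 0.0002, -37.5421, -114.5406], 'tcp_pos': [0.4803, 0.2238, 0.1952], 'eef_rot': [179.9644, 0.0782, -158.3327], 'contact_force': [-1.4843, 2.4535, 5.5918], 'gripper_width': 0.041}
shift tool [-0.0015, 0.0046, 0.0017] world [-0.0003, 0.0049, -0.0017]
```

>>> carry_out(
  plan=[
    [[0,0,0],[0,0,0],60],
    [[0,0,0],[0,0,0],60],
    [[0,0,0],[0,0,0],60],
    [[0,0,0],[0,0,-7],60],
    [[0,0,0],[0,0,-7],60],
    [[0,0,0],[0,0,-7],60],
    [[0,0,0],[0,0,-7],60],
    [[0,0,0],[0,0,-7],60],
    [[0,0,0],[0,0,-7],60],
    [[0,0,0],[0,0,-7],60],
    [[0,0,0],[0,0,-7],60],
    [[0,0,0],[0,0,-7],60],
  ],
)

```text
time_s: 4.43
tcp_pos: [0.4799, 0.223, 0.1943]
eef_rot: [180.0, -0.0, -95.0]
contact_force: [-0.3, 0.6, -0.3]
gripper_width: 0.0672
```

>>> carry_out(
  plan=[
    [[0,0,0],[0,0,-7],60],
    [[0,0,0],[0,0,-7],60],
    [[0,0,0],[0,0,-7],60],
    [[0,0,0],[0,0,-6],100],
    [[0,0,0],[0,0,0],190],
    [[0,0,0],[0,0,0],190],
    [[0,0,0],[0,0,0],190],
    [[0,0,0],[0,0,0],190],
    [[0,0,0],[0,0,0],190],
    [[0,0,0],[0,0,0],190],
    [[0,0,0],[0,0,0],190],
    [[0,0,0],[0,0,0],190],
  ],
)

```text
time_s: 5.43
tcp_pos: [0.4801, 0.2234, 0.1946]
eef_rot: [-180.0, 0.0, -68.4]
contact_force: [0.5, 0.6, -1.1]
gripper_width: 0.0398
```

```bash
python3 -c "
from h import *
go(.5275,-.0353,.32)"
```

```text
{'time_s': 5.4333, 'joints': [46.1903, 20.5358, -31.9217, -0.0004, -37.5361, -24.5647], 'tcp_pos': [0.4801, 0.2234, 0.1946], 'eef_rot': [-179.9943, 0.0029, -68.3748], 'contact_force': [0.5156, 0.5781, -1.1086], 'gripper_width': 0.0398}
shift tool [0.258, 0.0512, -0.1254] world [0.0474, -0.2587, 0.1254]
```

```bash
python3 - <<'E'
from h import *
t=shot("top","top1");s=shot("side","side1")
f=lambda im,x,y,w,h,k:cv2.resize(im[y:y+h,x:x+w],(w*k,h*k),interpolation=cv2.INTER_CUBIC)
cv2.imwrite("pics/mos3.png",np.hstack([f(t,145,255,80,75,5),f(s,250,165,80,75,5)])[...,::-1])
print(proj("top",[[.4801,.2234,.006]]),proj("side",[[.4801,.2234,.006]]))
E
```

```text
[[185.81580992 294.1028864 ]] [[287.7534232  204.97810228]]
```

View pics/mos3.png

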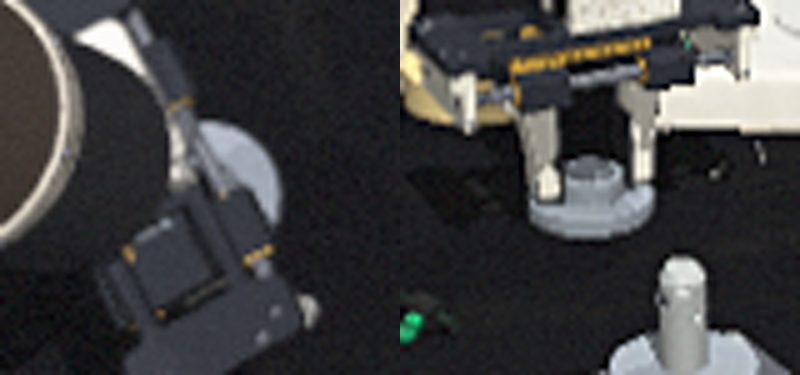

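```bash
python3 - <<'E'
from h import *
for k in"01":
    s=cv2.imread(f"pics/side{k}.png",0).astype(int);t=cv2.imread(f"pics/top{k}.png",0).astype(int)
    print("side row206",s[206,272:279],s[206,298:305]); print("side bottom cols 284-291",s[207:215,284:291].mean(1).round())
    print("top right row 292-298",t[290:294,196:205].mean(0).round(),"topedge col 190-194",t[276:287,191:194].mean(1).round())
E
```

```text
side row206 [ 33  26  19  21 114 139 179] [147 124 100  28  23  27  27]
side bottom cols 284-291 [183. 171. 148. 146. 106.  43.  21.  28.]
top right row 292-298 [205. 206. 189. 110.  44.  31.  31.  32.  33.] topedge col 190-194 [ 32.  32.  35.  30.  44. 107. 177. 206. 206. 206. 206.]
side row206 [ 20  16  17  39 135 149 148] [155 133  88  25  25  30  30]
side bottom cols 284-291 [162. 172. 151. 141. 152.  88.  13.  23.]
top right row 292-298 [164. 169. 168. 169. 118.  54.  29.  26.  23.] topedge col 190-194 [ 30.  29.  26.  29.  84. 154. 185. 182. 172. 169. 167.]
```

>>> carry_out(
  plan=[
    [[0,0,0],[0,0,0],200],
    [[0,0,0],[0,0,0],200],
    [[0,0,-0.025],[0,0,0],200],
    [[0,0,-0.035],[0,0,0],200],
    [[0,0,-0.035],[0,0,0],200],
    [[0,0,-0.03],[0,0,0],200],
  ],
  grip_force=35,
)

```text
time_s: 6.03
tcp_pos: [0.4796, 0.2229, 0.3211]
eef_rot: [179.9, -0.0, -68.4]
contact_force: [0.5, 0.6, -3.6]
gripper_width: 0.0391
```

>>> carry_out(
  plan=[
    [[0.02,0.004,0],[0,0,0],200],
    [[0.03,0.006,0],[0,0,0],200],
    [[0.03,0.006,0],[0,0,0],200],
    [[0.03,0.006,0],[0,0,0],200],
    [[0.03,0.006,0],[0,0,0],200],
    [[0.03,0.006,0],[0,0,0],200],
    [[0.03,0.006,0],[0,0,0],200],
    [[0.03,0.006,0],[0,0,0],200],
    [[0.02,0.004,0],[0,0,0],200],
    [[0.01,0.002,0],[0,0,0],200],
    [[0,0,0],[0,0,0],200],
    [[0,0,0],[0,0,0],200],
  ],
)

```text
time_s: 7.03
tcp_pos: [0.5272, -0.0378, 0.3191]
eef_rot: [179.9, 0.0, -68.5]
contact_force: [0.1, 0.5, -3.9]
gripper_width: 0.0395
```

```bash
python3 - <<'E'
from h import *
go(.5284,-.037,.305)
s=shot("side","side2"); crop("side2","c2",255,165,355,265,6)
E
```

```text
{'time_s': 7.0333, 'joints': [17.1625, 11.118, -24.4997, -0.0342, -54.46, 4.4066], 'tcp_pos': [0.5272, -0.0378, 0.3191], 'eef_rot': [179.9246, 0.0337, -68.4509], 'contact_force': [0.0514, 0.5458, -3.8573], 'gripper_width': 0.0395}
shift tool [-0.0003, -0.0015, 0.0141] world [0.0012, 0.0008, -0.0141]
```

View pics/c2.png

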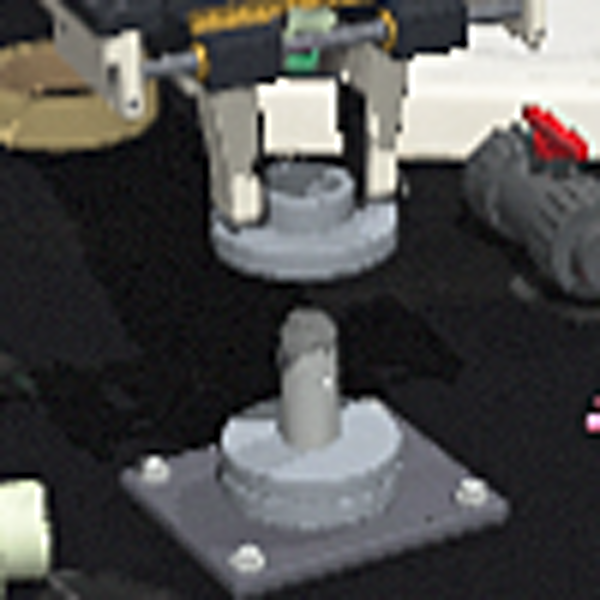

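```bash
python3 - <<'E'
from h import *
s=cv2.imread("pics/side2.png",0).astype(int)
def edges(row,a,b,th):
    v=s[row,a:b]; i=np.where(v>th)[0]; i0,i1=i[0],i[-1]
    L=a+i0-(v[i0]-th)/max(1,v[i0]-v[i0-1]); Rr=a+i1+(v[i1]-th)/max(1,v[i1]-v[i1+1]); return (L+Rr)/2, Rr-L
for row in (203,204,205): print("disc",edges(row,285,327,80))
for row in (228,232,235): print("spin",edges(row,296,316,90) )
for row in (239,241,243,245): print("stack",edges(row,285,328,125))
p=proj("side",[[.5272,-.0378,.1245],[.5272,-.0378,.1305],[.5284,-.037,.05],[.5284,-.037,.065],[.5284,-.037,.034],[.5284,-.037,.01]]);print(p)
E
```

```text
disc (np.float64(305.14315329448675), np.float64(30.82238906320032))
disc (np.float64(305.2535211267606), np.float64(30.50704225352115))
disc (np.float64(305.5893991206644), np.float64(29.787493893502642))
spin (np.float64(306.13732648639973), np.float64(8.915429671828633))Traceback (most recent call last):
  File "<stdin>", line 7, in <module>
  File "<stdin>", line 5, in edges
IndexError: index 20 is out of bounds for axis 0 with size 20
```

```bash
python3 - <<'E'
from h import *
p=proj("side",[[.5272,-.0378,.1305],[.5284,-.037,.067],[.5284,-.037,.022],[.5294,-.037,.067]]);print(p)
E
```

```text
[[305.46046785 202.35494095]
 [306.40375904 225.59136072]
 [306.71883515 241.52172563]
 [306.80698783 225.57906476]]
```

>>> carry_out(
  plan=[
    [[-0.0004,-0.0013,0.01],[0,0,0],200],
    [[0,0,0.015],[0,0,0],200],
    [[0,0,0.005],[0,0,0],200],
    [[0,0,0.003],[0,0,0],200],
    [[0,0,0.003],[0,0,0],200],
    [[0,0,0.003],[0,0,0],200],
    [[0,0,0.003],[0,0,0],200],
    [[0,0,0],[0,0,0],200],
  ],
)

```text
time_s: 7.75
tcp_pos: [0.5286, -0.0366, 0.2773]
eef_rot: [180.0, 0.0, -68.4]
contact_force: [-0.5, 0.7, -3.9]
gripper_width: 0.0396
```

>>> carry_out(
  plan=[
    [[0,0,0.004],[0,0,0],200],
    [[0,0,0.004],[0,0,0],200],
    [[0,0,0.004],[0,0,0],200],
    [[0,0,0.004],[0,0,0],200],
    [[0,0,0],[0,0,0],200],
  ],
)

```text
time_s: 8.17
tcp_pos: [0.5283, -0.0367, 0.2607]
eef_rot: [179.9, 0.0, -68.4]
contact_force: [-0.5, -0.1, -3.7]
gripper_width: 0.0396
```

>>> carry_out(
  plan=[
    [[0,0,0.006],[0,0,0],200],
    [[0,0,0.006],[0,0,0],200],
    [[0,0,0.006],[0,0,0],200],
    [[0,0,0.005],[0,0,0],200],
    [[0,0,0.003],[0,0,0],200],
    [[0,0,0],[0,0,0],200],
  ],
)

```text
time_s: 8.67
tcp_pos: [0.5284, -0.0367, 0.2347]
eef_rot: [179.9, 0.0, -68.4]
contact_force: [0.3, 0.3, -3.7]
gripper_width: 0.0394
```

Bottom of the weight is now about 40 mm, with 6 mm to go. Approaching gently.

>>> carry_out(
  plan=[
    [[0,0,0.002],[0,0,0],200],
    [[0,0,0.0015],[0,0,0],200],
    [[0,0,0.0008],[0,0,0],200],
    [[0,0,0.0005],[0,0,0],200],
    [[0,0,0],[0,0,0],200],
  ],
)

```text
time_s: 9.08
tcp_pos: [0.5287, -0.0366, 0.2309]
eef_rot: [-180.0, -0.0, -68.4]
contact_force: [0.9, -0.7, -3.6]
gripper_width: 0.0396
```

>>> carry_out(
  plan=[
    [[0,0,0.0005],[0,0,0],200],
    [[0,0,0.0005],[0,0,0],200],
    [[0,0,0],[0,0,0],200],
  ],
)

```text
time_s: 9.33
tcp_pos: [0.5287, -0.0367, 0.2298]
eef_rot: [-180.0, 0.0, -68.4]
contact_force: [0.1, 0.1, -4.1]
gripper_width: 0.0397
```

>>> carry_out(
  plan=[
    [[0,0,0.0005],[0,0,0],200],
    [[0,0,0.0005],[0,0,0],200],
    [[0,0,0],[0,0,0],200],
  ],
)

```text
time_s: 9.58
tcp_pos: [0.5287, -0.0366, 0.2288]
eef_rot: [180.0, 0.0, -68.4]
contact_force: [-0.2, -0.1, -3.6]
gripper_width: 0.0393
```

>>> carry_out(
  plan=[
    [[0,0,0.0004],[0,0,0],200],
    [[0,0,0.0003],[0,0,0],200],
    [[0,0,0],[0,0,0],200],
  ],
)

```text
time_s: 9.83
tcp_pos: [0.5287, -0.0366, 0.2286]
eef_rot: [-180.0, -0.0, -68.3]
contact_force: [-3.0, 0.2, 3.5]
gripper_width: 0.0396
```

>>> carry_out(
  plan=[
    [[0,0,0],[0,0,0],0],
    [[0,0,0],[0,0,0],0],
    [[0,0,0],[0,0,0],0],
    [[0,0,0],[0,0,0],0],
    [[0,0,0],[0,0,0],0],
    [[0,0,0],[0,0,0],0],
    [[0,0,0],[0,0,0],0],
    [[0,0,0],[0,0,0],0],
  ],
)

```text
time_s: 10.5
tcp_pos: [0.5287, -0.0366, 0.2281]
eef_rot: [180.0, -0.0, -68.4]
contact_force: [0.7, 0.6, 0.6]
gripper_width: 0.0855
```

>>> carry_out(
  plan=[
    [[0,0,-0.01],[0,0,0],0],
    [[0,0,-0.03],[0,0,0],0],
    [[0,0,-0.035],[0,0,0],0],
    [[0,0,-0.035],[0,0,0],0],
    [[0.0254,0.0156,0],[0,0,0],0],
    [[0.0254,0.0156,0],[0,0,0],0],
    [[0.0254,0.0156,0],[0,0,0],0],
    [[0.0254,0.0156,0],[0,0,0],0],
    [[0.0254,0.0156,0],[0,0,0],0],
    [[0.0254,0.0156,0],[0,0,0],0],
    [[0,0,0],[0,0,7],0],
    [[0,0,0],[0,0,7],0],
  ],
)

```text
time_s: 11.5
tcp_pos: [0.4973, -0.2145, 0.3389]
eef_rot: [-180.0, -0.0, -82.8]
contact_force: [0.4, 0.6, -0.5]
gripper_width: 0.0876
```

>>> carry_out(
  plan=[
    [[0,0,0],[0,0,7.1],0],
    [[0,0,0],[0,0,7.1],0],
    [[0,0,0],[0,0,7.1],0],
    [[0,0,0],[0,0,7.1],0],
    [[0,0,0],[0,0,7.1],0],
    [[0,0,0],[0,0,7.1],0],
    [[0,0,0],[0,0,7.1],0],
    [[0,0,0],[0,0,7.1],0],
    [[0,0,0],[0,0,7.1],0],
    [[0,0,0],[0,0,7.1],0],
    [[0,0,0],[0,0,7.1],0],
    [[0,0,0],[0,0,7.1],0],
  ],
)

```text
time_s: 12.5
tcp_pos: [0.4978, -0.2128, 0.339]
eef_rot: [-180.0, 0.0, -167.9]
contact_force: [0.2, 0.1, -0.4]
gripper_width: 0.0877
```

>>> carry_out(
  plan=[
    [[0,0,0],[0,0,7.1],0],
    [[0,0,0],[0,0,7.1],0],
    [[0,0,0],[0,0,7.1],80],
    [[0,0,0],[0,0,0],110],
    [[0,0,0],[0,0,0],110],
    [[0,0,0],[0,0,0],110],
  ],
)

```text
time_s: 13.0
tcp_pos: [0.4979, -0.2128, 0.3386]
eef_rot: [180.0, 0.0, 171.4]
contact_force: [0.5, 0.4, -0.3]
gripper_width: 0.0664
```

```bash
python3 - <<'E'
from h import *
go(.4978,-.213,.1795,170.7)
shot("side","side3"); shot("top","top3")
f=lambda im,x,y,w,h,k:cv2.resize(im[y:y+h,x:x+w],(w*k,h*k),interpolation=cv2.INTER_CUBIC)
t=cv2.imread("pics/top3.png");s=cv2.imread("pics/side3.png")
cv2.imwrite("pics/m4.png",np.hstack([f(t,250,225,80,75,5),f(s,265,200,80,75,5)]))
E
```

```text
{'time_s': 13.0, 'joints': [-2.3977, 11.1367, -21.5795, 0.0028, -57.2603, -96.2149], 'tcp_pos': [0.4979, -0.2128, 0.3386], 'eef_rot': [179.9998, 0.0237, 171.389], 'contact_force': [0.5286, 0.402, -0.2905], 'gripper_width': 0.0664}
shift tool [0.0001, -0.0002, 0.1591] world [-0.0001, -0.0002, -0.1591]
turn [0.0, 0.02, 0.69]
```

View pics/m4.png

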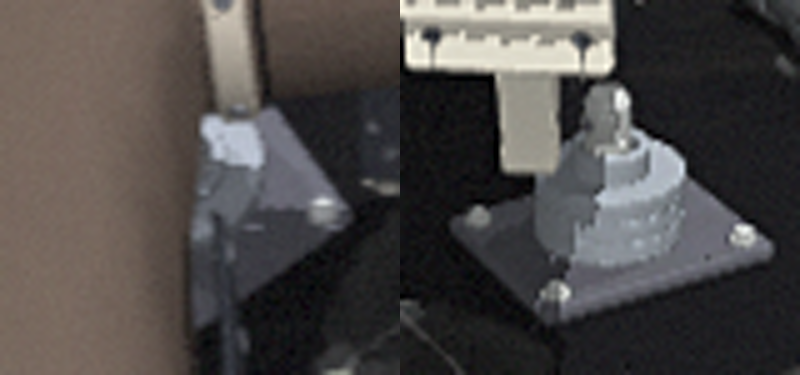

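>>> carry_out(
  plan=[
    [[0,0,0.04],[0,0,0.7],110],
    [[0,0,0.04],[0,0,0],110],
    [[0,0,0.04],[0,0,0],110],
    [[0,0,0.025],[0,0,0],110],
    [[0,0,0.01],[0,0,0],110],
    [[0,0,0.004],[0,0,0],110],
    [[0,0,0],[0,0,0],140],
    [[0,0,0],[0,0,0],170],
  ],
  grip_force=10,
)

```text
time_s: 13.77
tcp_pos: [0.4986, -0.2129, 0.1803]
eef_rot: [-180.0, 0.1, 170.5]
contact_force: [-0.3, 0.8, -0.3]
gripper_width: 0.0417
```

>>> carry_out(
  plan=[
    [[0,0,0],[0,0,0],190],
    [[0,0,0],[0,0,0],210],
    [[0,0,0],[0,0,0],225],
    [[0,0,0],[0,0,0],235],
    [[0,0,0],[0,0,0],235],
    [[0,0,0],[0,0,0],235],
  ],
)

```text
time_s: 14.27
tcp_pos: [0.4983, -0.2128, 0.1799]
eef_rot: [-180.0, 0.1, 170.5]
contact_force: [0.1, 1.9, 6.3]
gripper_width: 0.0226
```

>>> carry_out(
  plan=[
    [[0,0,0],[0,0,0],240],
    [[0,0,-0.01],[0,0,0],240],
    [[0,0,-0.03],[0,0,0],240],
    [[0,0,-0.04],[0,0,0],240],
    [[0,0,-0.04],[0,0,-6],240],
    [[0,0,0],[0,0,-6],240],
    [[0,0,0],[0,0,-6],240],
    [[0,0,0],[0,0,-6],240],
    [[0,0,0],[0,0,-6],240],
    [[0,0,0],[0,0,-6.3],240],
    [[0,0,0],[0,0,0],240],
    [[0,0,0],[0,0,0],240],
  ],
  grip_force=40,
)

```text
time_s: 15.27
tcp_pos: [0.4977, -0.2128, 0.2994]
eef_rot: [180.0, -0.0, -153.4]
contact_force: [-0.0, 0.2, -0.0]
gripper_width: 0.0215
```

```bash
python3 - <<'E'
from h import *
go(.4361,-.0738,.30,-153.2)
E
```

```text
{'time_s': 15.2667, 'joints': [-2.4007, 13.4691, -24.3806, -0.0073, -52.1609, -61.0444], 'tcp_pos': [0.4977, -0.2128, 0.2994], 'eef_rot': [179.9898, -0.0065, -153.4496], 'contact_force': [-0.0048, 0.2226, -0.0388], 'gripper_width': 0.0215}
shift tool [-0.0071, 0.1519, -0.0005] world [-0.0616, 0.139, 0.0006]
turn [0.01, -0.01, -0.25]
```

>>> carry_out(
  plan=[
    [[-0.0014,0.03,0],[0,0,-0.2],240],
    [[-0.0014,0.03,0],[0,0,0],240],
    [[-0.0014,0.03,0],[0,0,0],240],
    [[-0.0014,0.03,0],[0,0,0],240],
    [[-0.0014,0.025,0.02],[0,0,0],240],
    [[0,0.007,0.02],[0,0,0],240],
    [[0,0,0.01],[0,0,0],240],
    [[0,0,0],[0,0,0],240],
    [[0,0,0],[0,0,0],240],
  ],
)

```text
time_s: 16.02
tcp_pos: [0.4354, -0.074, 0.2492]
eef_rot: [180.0, -0.1, -153.2]
contact_force: [0.4, 0.2, -0.3]
gripper_width: 0.0209
```

```bash
python3 - <<'E'
from h import *
st()
shot("side","side4"); shot("top","top4")
f=lambda im,x,y,w,h,k:cv2.resize(im[y:y+h,x:x+w],(w*k,h*k),interpolation=cv2.INTER_CUBIC)
t=cv2.imread("pics/top4.png");s=cv2.imread("pics/side4.png")
cv2.imwrite("pics/m5.png",np.hstack([f(t,260,225,80,100,5),f(s,255,195,80,100,5)]))
E
```

```text
{'time_s': 16.0167, 'joints': [16.097, 8.4186, -39.6284, 0.0128, -42.0132, -79.2654], 'tcp_pos': [0.4354, -0.074, 0.2492], 'eef_rot': [179.9972, -0.0607, -153.1589], 'contact_force': [0.3623, 0.1843, -0.3113], 'gripper_width': 0.0209}
```

View pics/m5.png

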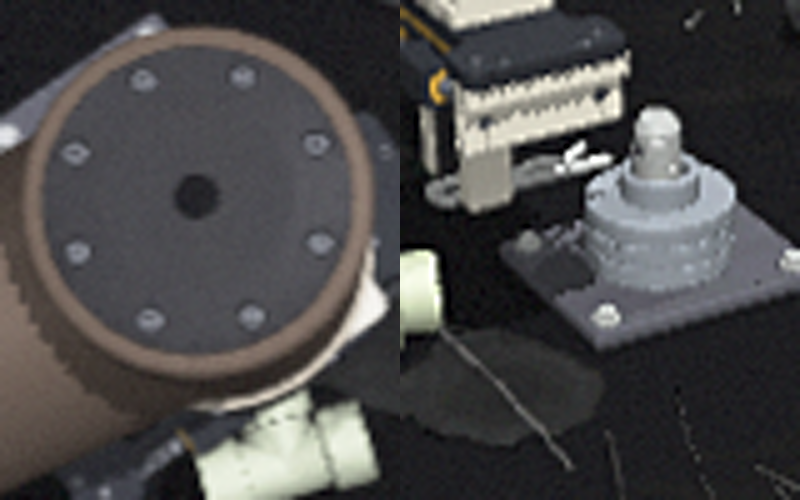

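```bash
python3 - <<'E'
from h import *
y=np.radians(26.84); f=np.array([np.cos(y),np.sin(y),0]); n=np.array([-f[1],f[0],0]); T=np.array([.4354,-.074,.2492-.1769])
tip=T+.0722*f-.0085*n; leg=T+.04*f-.0085*n
c=np.array([.5283,-.0368,0])
print("lateral of leg line from axis", (tip-c)@n, "tip along",(tip-c)@f)
print("pred tip",proj("side",[tip]),"leg40",proj("side",[leg]),"mouth .0723",proj("side",[c-.012*f+[0,0,.0723]]),proj("side",[c-.012*f+[0,0,.0743]]))
g=cv2.imread("pics/side4.png",0); print("cols 286-305 rows 220-234");print(g[220:234,286:306])
E
```

```text
lateral of leg line from axis 0.00025192841110526637 tip along -0.0274877813429855
pred tip [[296.43860982 226.17735111]] leg40 [[284.67796599 229.25276107]] mouth .0723 [[302.05175539 224.7621823 ]] [[302.034293   224.03702857]]
cols 286-305 rows 220-234
[[229 234 178 166 139 137  82  68  32  17  11  15  24  24  24  40 168 180
  196 217]
 [155 136  82  67  25   5   8  20  26  26  22  26  29  28  25  24 160 188
  201 214]
 [ 49  13   9  13   8  10  15  21  26  33  25  28  29  25  26  34 127 154
  164 190]
 [ 16  28  13   7  93 196  41  23  25  25  28  27  25  29  22  64  98 147
  155 209]
 [ 20  14   0 151 247 236  64  18  18  18  19  19  27  22  19 106  64 113
  152 179]
 [ 10   3 227 248 232 130  21   0   0  75  61  19  22  26  14  81  43  88
  151 164]
 [111  98 255 216 101  61  84 246 245 244 240 113  21   9  87  91 127 116
  159 160]
 [121  95 211 193 219 223 220 249 237 217 192  72   0  78 195 104 121 137
  151 154]
 [236 234 144 218 230 211 185 132 113  82  77  75 169 155 193  75 110 136
  145 156]
 [182 185 115 137 126 103  72  14   1  67 169 174 176 151 173  92 106 133
  148 161]
 [ 78  64  64  30  29   6   7  24 174 174 194 192 163  95 172 160 135 133
  146 158]
 [ 32  21  22  21  22  15  36 176 202 194 191 196 106  71 122 154 164 170
  172 191]
 [ 23  23  31  26  32  14 132 207 199 190 192 177 150  77 101 120 136 148
  148 167]
 [ 33  24  30  31  31  13 122 138 127 122 170 165 174  78 103 115 122 131
  136 144]]
```

>>> carry_out(
  plan=[
    [[-0.005,0,-0.0012],[0,0,0],240],
    [[-0.004,0,0],[0,0,0],240],
    [[-0.002,0,0],[0,0,0],240],
    [[-0.001,0,0],[0,0,0],240],
    [[0,0,0],[0,0,0],240],
  ],
)

```text
time_s: 16.53
tcp_pos: [0.4464, -0.0686, 0.2504]
eef_rot: [-180.0, 0.0, -153.1]
contact_force: [-0.6, -0.5, -0.9]
gripper_width: 0.0214
```

>>> carry_out(
  plan=[
    [[-0.0006,0,0],[0,0,0],240],
    [[-0.0006,0,0],[0,0,0],240],
    [[-0.0006,0,0],[0,0,0],240],
    [[0,0,0],[0,0,0],240],
  ],
)

```text
time_s: 16.87
tcp_pos: [0.4477, -0.0678, 0.2504]
eef_rot: [-180.0, 0.0, -153.1]
contact_force: [0.0, -0.7, -1.0]
gripper_width: 0.0212
```

>>> carry_out(
  plan=[
    [[-0.0006,0,0],[0,0,0],240],
    [[-0.0006,0,0],[0,0,0],240],
    [[0,0,0],[0,0,0],240],
  ],
)

```text
time_s: 17.12
tcp_pos: [0.4488, -0.0673, 0.2504]
eef_rot: [-180.0, 0.0, -153.1]
contact_force: [-0.3, -0.1, 0.1]
gripper_width: 0.0215
```

>>> carry_out(
  plan=[
    [[-0.0006,0,0],[0,0,0],240],
    [[-0.0006,0,0],[0,0,0],240],
    [[0,0,0],[0,0,0],240],
  ],
)

```text
time_s: 17.37
tcp_pos: [0.4499, -0.0667, 0.2504]
eef_rot: [-180.0, 0.0, -153.0]
contact_force: [-0.5, 0.2, -1.0]
gripper_width: 0.0213
```

>>> carry_out(
  plan=[
    [[-0.0006,0,0],[0,0,0],240],
    [[-0.0006,0,0],[0,0,0],240],
    [[0,0,0],[0,0,0],240],
  ],
)

```text
time_s: 17.62
tcp_pos: [0.451, -0.0662, 0.2504]
eef_rot: [-180.0, 0.0, -153.0]
contact_force: [-0.5, -0.7, -0.4]
gripper_width: 0.0215
```

>>> carry_out(
  plan=[
    [[-0.0006,0,0],[0,0,0],240],
    [[-0.0006,0,0],[0,0,0],240],
    [[0,0,0],[0,0,0],240],
  ],
)

```text
time_s: 17.87
tcp_pos: [0.4521, -0.0656, 0.2504]
eef_rot: [-180.0, 0.0, -153.1]
contact_force: [0.4, 0.1, -1.4]
gripper_width: 0.022
```

>>> carry_out(
  plan=[
    [[-0.0006,0,0],[0,0,0],240],
    [[-0.0006,0,0],[0,0,0],240],
    [[0,0,0],[0,0,0],240],
  ],
)

```text
time_s: 18.12
tcp_pos: [0.4531, -0.0651, 0.2504]
eef_rot: [-180.0, 0.0, -153.1]
contact_force: [0.4, -0.5, -1.0]
gripper_width: 0.0213
```

```bash
python3 - <<'E'
from h import *
st()
shot("side","side5")
crop("side5","c5",265,200,335,250,8)
E
```

```text
{'time_s': 18.1167, 'joints': [16.5954, 9.7619, -37.6656, 0.0037, -42.5715, -79.6492], 'tcp_pos': [0.4531, -0.0651, 0.2504], 'eef_rot': [-179.9973, 0.0005, -153.051], 'contact_force': [0.3952, -0.5131, -0.9943], 'gripper_width': 0.0213}
```

View pics/c5.png

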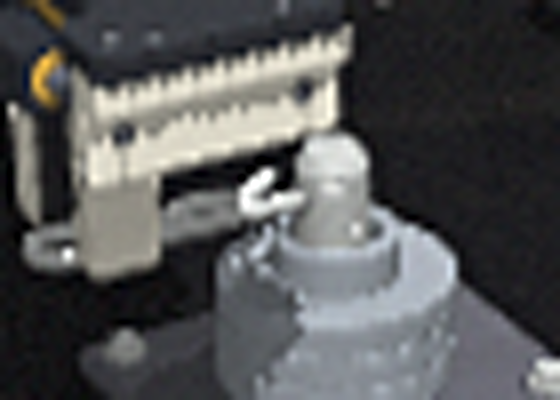

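>>> carry_out(
  plan=[
    [[-0.001,0,0],[0,0,0],240],
    [[-0.001,0,0],[0,0,0],240],
    [[-0.001,0,0],[0,0,0],240],
    [[-0.001,0,0],[0,0,0],240],
    [[0,0,0],[0,0,0],240],
  ],
)

```text
time_s: 18.58
tcp_pos: [0.4568, -0.0632, 0.2504]
eef_rot: [-180.0, 0.0, -153.0]
contact_force: [-0.2, -0.7, -1.2]
gripper_width: 0.0216
```

>>> carry_out(
  plan=[
    [[-0.0015,0,0],[0,0,0],240],
    [[-0.0015,0,0],[0,0,0],240],
    [[-0.0015,0,0],[0,0,0],240],
    [[-0.0015,0,0],[0,0,0],240],
    [[0,0,0],[0,0,0],240],
  ],
)

```text
time_s: 19.0
tcp_pos: [0.4623, -0.0605, 0.2504]
eef_rot: [-180.0, 0.0, -153.0]
contact_force: [0.5, -0.2, 0.0]
gripper_width: 0.0213
```

>>> carry_out(
  plan=[
    [[-0.0015,0,0],[0,0,0],240],
    [[-0.0015,0,0],[0,0,0],240],
    [[-0.0015,0,0],[0,0,0],240],
    [[-0.0015,0,0],[0,0,0],240],
    [[0,0,0],[0,0,0],240],
  ],
)

```text
time_s: 19.42
tcp_pos: [0.4671, -0.0578, 0.2501]
eef_rot: [180.0, -0.1, -153.1]
contact_force: [-1.0, 0.6, -0.4]
gripper_width: 0.0212
```

>>> carry_out(
  plan=[
    [[-0.0015,0,0],[0,0,0],240],
    [[-0.0015,0,0],[0,0,0],240],
    [[-0.0015,0,0],[0,0,0],240],
    [[-0.0015,0,0],[0,0,0],240],
    [[0,0,0],[0,0,0],240],
  ],
)

```text
time_s: 19.83
tcp_pos: [0.4726, -0.055, 0.2502]
eef_rot: [180.0, -0.0, -153.1]
contact_force: [-3.6, 1.4, -1.6]
gripper_width: 0.0216
```

>>> carry_out(
  plan=[
    [[-0.001,0,0],[0,0,0],240],
    [[-0.001,0,0],[0,0,0],240],
    [[0,0,0],[0,0,0],240],
  ],
)

```text
time_s: 20.08
tcp_pos: [0.4747, -0.054, 0.2504]
eef_rot: [-180.0, 0.0, -153.0]
contact_force: [-4.5, 2.1, -1.0]
gripper_width: 0.0214
```

>>> carry_out(
  plan=[
    [[-0.001,0,0],[0,0,0],240],
    [[-0.001,0,0],[0,0,0],240],
    [[0,0,0],[0,0,0],240],
  ],
)

```text
time_s: 20.33
tcp_pos: [0.4762, -0.0532, 0.2503]
eef_rot: [180.0, -0.0, -153.1]
contact_force: [-4.1, 2.5, -1.7]
gripper_width: 0.0217
```

>>> carry_out(
  plan=[
    [[-0.001,0,0],[0,0,0],240],
    [[-0.001,0,0],[0,0,0],240],
    [[0,0,0],[0,0,0],240],
  ],
)

```text
time_s: 20.58
tcp_pos: [0.4784, -0.0522, 0.2505]
eef_rot: [-180.0, 0.1, -153.0]
contact_force: [-3.5, 3.8, -1.5]
gripper_width: 0.0215
```

>>> carry_out(
  plan=[
    [[-0.001,0,0],[0,0,0],240],
    [[-0.001,0,0],[0,0,0],240],
    [[0,0,0],[0,0,0],240],
  ],
)

```text
time_s: 20.83
tcp_pos: [0.4803, -0.0513, 0.2505]
eef_rot: [-180.0, 0.1, -153.0]
contact_force: [-1.6, 4.3, -0.6]
gripper_width: 0.0213
```

>>> carry_out(
  plan=[
    [[-0.001,0,0],[0,0,0],240],
    [[-0.001,0,0],[0,0,0],240],
    [[0,0,0],[0,0,0],240],
  ],
)

```text
time_s: 21.08
tcp_pos: [0.4819, -0.0505, 0.2505]
eef_rot: [-180.0, 0.0, -153.0]
contact_force: [-1.5, 4.7, -1.1]
gripper_width: 0.0216
```

>>> carry_out(
  plan=[
    [[-0.001,0,0],[0,0,0],240],
    [[-0.001,0,0],[0,0,0],240],
    [[0,0,0],[0,0,0],240],
  ],
)

```text
time_s: 21.33
tcp_pos: [0.4838, -0.0495, 0.2505]
eef_rot: [-180.0, 0.1, -153.0]
contact_force: [-1.7, 4.6, -1.1]
gripper_width: 0.0215
```

>>> carry_out(
  plan=[
    [[-0.001,0,0],[0,0,0],240],
    [[-0.001,0,0],[0,0,0],240],
    [[0,0,0],[0,0,0],240],
  ],
)

```text
time_s: 21.58
tcp_pos: [0.4854, -0.0487, 0.2504]
eef_rot: [-180.0, 0.0, -153.0]
contact_force: [-2.0, 4.0, -1.1]
gripper_width: 0.0217
```

>>> carry_out(
  plan=[
    [[-0.001,0,0],[0,0,0],240],
    [[-0.0005,0,0],[0,0,0],240],
    [[0,0,0],[0,0,0],240],
  ],
)

```text
time_s: 21.83
tcp_pos: [0.4865, -0.0481, 0.2504]
eef_rot: [-180.0, 0.0, -153.1]
contact_force: [-2.2, 3.8, -1.6]
gripper_width: 0.0214
```

>>> carry_out(
  plan=[
    [[-0.0007,0,0],[0,0,0],240],
    [[-0.0007,0,0],[0,0,0],240],
    [[0,0,0],[0,0,0],240],
  ],
)

```text
time_s: 22.08
tcp_pos: [0.4877, -0.0475, 0.2503]
eef_rot: [180.0, -0.0, -153.1]
contact_force: [-1.9, 2.9, -0.8]
gripper_width: 0.0217
```

>>> carry_out(
  plan=[
    [[-0.0005,0,0],[0,0,0],240],
    [[-0.0005,0,0],[0,0,0],240],
    [[0,0,0],[0,0,0],240],
  ],
)

```text
time_s: 22.33
tcp_pos: [0.4884, -0.0471, 0.2502]
eef_rot: [180.0, -0.0, -153.1]
contact_force: [-3.1, 3.3, -1.7]
gripper_width: 0.0215
```

>>> carry_out(
  plan=[
    [[-0.0005,0,0],[0,0,0],240],
    [[0,0,0],[0,0,0],240],
  ],
)

```text
time_s: 22.5
tcp_pos: [0.4887, -0.0469, 0.2502]
eef_rot: [180.0, -0.1, -153.1]
contact_force: [-4.8, 3.1, -0.5]
gripper_width: 0.0212
```

>>> carry_out(
  plan=[
    [[-0.0004,0,0],[0,0,0],240],
    [[0,0,0],[0,0,0],240],
  ],
)

```text
time_s: 22.67
tcp_pos: [0.4889, -0.0468, 0.2501]
eef_rot: [180.0, -0.1, -153.1]
contact_force: [-4.3, 3.0, 0.6]
gripper_width: 0.0217
```

>>> carry_out(
  plan=[
    [[-0.0004,0,0],[0,0,0],240],
    [[0,0,0],[0,0,0],240],
  ],
)

```text
time_s: 22.83
tcp_pos: [0.489, -0.0467, 0.25]
eef_rot: [180.0, -0.1, -153.1]
contact_force: [-5.4, 3.1, -0.5]
gripper_width: 0.0213
```

>>> carry_out(
  plan=[
    [[-0.0006,0,0],[0,0,0],240],
    [[-0.0006,0,0],[0,0,0],240],
    [[0,0,0],[0,0,0],240],
    [[0,0,0],[0,0,0],240],
  ],
)

```text
time_s: 23.17
tcp_pos: [0.4896, -0.0463, 0.2498]
eef_rot: [179.9, -0.2, -153.1]
contact_force: [-8.3, 2.4, 0.9]
gripper_width: 0.0215
```

```bash
python3 - <<'E'
from h import *
st()
shot("side","side6")
crop("side6","c6",265,200,335,250,8)
E
```

```text
{'time_s': 23.1667, 'joints': [17.5432, 12.8401, -33.5272, -0.0296, -43.8317, -80.6045], 'tcp_pos': [0.4896, -0.0463, 0.2498], 'eef_rot': [179.9474, -0.193, -153.0826], 'contact_force': [-8.3059, 2.3917, 0.912], 'gripper_width': 0.0215}
```

View pics/c6.png

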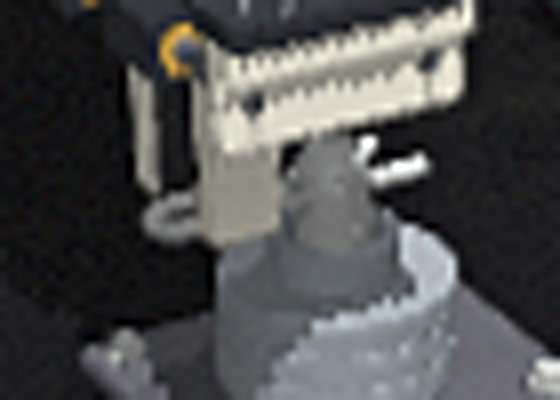

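>>> carry_out(
  plan=[
    [[0.0006,0,0],[0,0,0],240],
    [[0,0,0],[0,0,0],200],
    [[0,0,0],[0,0,0],150],
    [[0,0,0],[0,0,0],100],
    [[0,0,0],[0,0,0],100],
    [[0,0,0],[0,0,0],100],
    [[0,0,0],[0,0,0],100],
    [[0,0,-0.005],[0,0,0],100],
    [[0,0,-0.02],[0,0,0],100],
    [[0,0,-0.035],[0,0,0],100],
    [[0,0,-0.035],[0,0,0],100],
    [[0,0,-0.035],[0,0,0],100],
  ],
)

```text
time_s: 24.22
tcp_pos: [0.49, -0.0464, 0.3823]
eef_rot: [-180.0, -0.0, -153.1]
contact_force: [1.1, -0.8, -0.4]
gripper_width: 0.0532
```

>>> carry_out(
  plan=[
    [[0.03,-0.025,0],[0,0,0],100],
    [[0.03,-0.025,0],[0,0,0],100],
    [[0,-0.04,0],[0,0,0],100],
    [[0,-0.04,0],[0,0,0],100],
    [[0,-0.04,0],[0,0,0],100],
    [[0,-0.04,0],[0,0,0],100],
    [[0,-0.04,0],[0,0,0],100],
    [[0,0,0],[0,0,0],100],
    [[0,0,0],[0,0,0],100],
  ],
)

```text
time_s: 24.97
tcp_pos: [0.5505, -0.2983, 0.3793]
eef_rot: [179.9, -0.1, -153.2]
contact_force: [-1.0, 1.0, -0.2]
gripper_width: 0.0533
```

```bash
python3 - <<'E'
from h import *
st()
shot("side","side7"); shot("top","top7")
f=lambda im,x,y,w,h,k:cv2.resize(im[y:y+h,x:x+w],(w*k,h*k),interpolation=cv2.INTER_CUBIC)
t=cv2.imread("pics/top7.png");s=cv2.imread("pics/side7.png")
cv2.imwrite("pics/m7.png",np.vstack([np.hstack([f(t,245,215,80,60,5),f(s,265,200,80,60,5)]),np.hstack([f(t,240,190,160,150,2),f(s,225,190,160,150,2)]).repeat(1,0)[:, :640] if 0 else np.hstack([cv2.resize(t,(400,300)),cv2.resize(s,(400,300))])]))
y=np.radians(26.84); F=np.array([np.cos(y),np.sin(y),0]); c=np.array([.5283,-.0368,.0732])
for n in("top","side"): print(n,"home tip",proj(n,[c+.034*F]),"bow",proj(n,[c-.0605*F+.0085*np.array([-F[1],F[0],0])]))
E
```

```text
{'time_s': 24.9667, 'joints': [-10.6079, 16.9788, -7.8904, 0.009, -65.2279, -52.6243], 'tcp_pos': [0.5505, -0.2983, 0.3793], 'eef_rot': [179.9475, -0.0822, -153.2284], 'contact_force': [-1.0485, 1.0184, -0.1535], 'gripper_width': 0.0533}
top home tip [[277.9025428 243.0911878]] bow [[298.02088929 277.98592921]]
side home tip [[318.23156821 220.20974733]] bow [[282.85175603 227.6659534 ]]
```

View pics/m7.png

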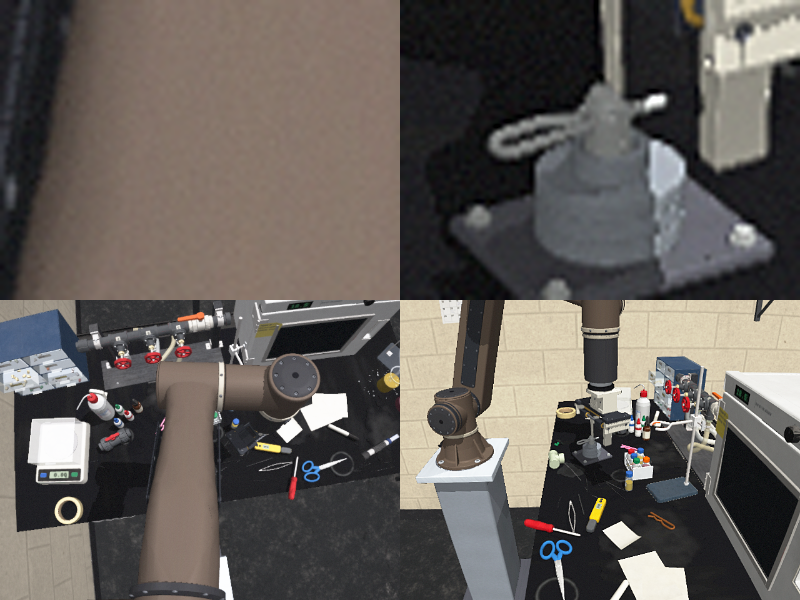

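>>> carry_out(
  plan=[
    [[0.038,-0.0145,0],[0,0,0],100],
    [[0.038,-0.0145,0],[0,0,0],100],
    [[0.038,-0.0145,0],[0,0,0],100],
    [[0.038,-0.0145,0],[0,0,0],100],
    [[0.038,-0.0145,0],[0,0,0],100],
    [[0.038,-0.0145,0],[0,0,0],100],
    [[0.038,-0.0145,0],[0,0,0],100],
    [[0.038,-0.0145,0],[0,0,0],100],
    [[0.038,-0.0145,0],[0,0,0],100],
    [[0.038,-0.0145,0],[0,0,0],100],
    [[0.03,-0.012,0],[0,0,0],100],
    [[0,0,0],[0,0,0],100],
  ],
)

```text
time_s: 26.07
tcp_pos: [0.2525, -0.6241, 0.3809]
eef_rot: [-180.0, -0.1, -153.2]
contact_force: [1.1, 1.3, 0.1]
gripper_width: 0.0531
```

```bash
python3 - <<'E'
from h import *
st()
shot("side","side8"); shot("top","top8")
f=lambda im,x,y,w,h,k:cv2.resize(im[y:y+h,x:x+w],(w*k,h*k),interpolation=cv2.INTER_CUBIC)
t=cv2.imread("pics/top8.png");s=cv2.imread("pics/side8.png")
cv2.imwrite("pics/m8.png",np.vstack([np.hstack([f(t,245,215,80,60,5),f(s,265,200,80,60,5)]),np.hstack([f(t,220,190,200,150,2),f(s,225,190,200,150,2)])]))
t0=cv2.imread("pics/top0.png")
for nm,(x,y,w,h) in dict(tee=(295,298,42,36),valve=(238,315,28,20),vial=(366,186,20,24)).items():
    a=t0[y:y+h,x:x+w].astype(int);b=t[y:y+h,x:x+w].astype(int);print(nm,"mean diff",np.abs(a-b).mean().round(1))
E
```

```text
{'time_s': 26.0667, 'joints': [-51.404, 21.197, -1.5277, 0.0617, -67.2496, -11.8152], 'tcp_pos': [0.2525, -0.6241, 0.3809], 'eef_rot': [-179.9631, -0.0504, -153.1954], 'contact_force': [1.0926, 1.3165, 0.1169], 'gripper_width': 0.0531}
tee mean diff 2.3
valve mean diff 2.9
vial mean diff 2.7
```

View pics/m8.png

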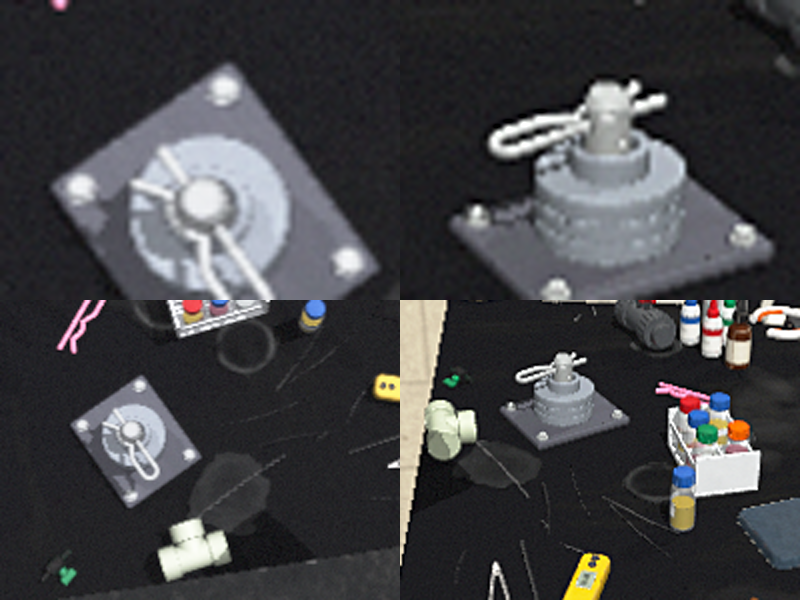

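```bash
python3 - <<'E'
from h import *
y=np.radians(26.84); F=np.array([np.cos(y),np.sin(y),0]); N=np.array([-F[1],F[0],0]); c=np.array([.5283,-.0368,.0732])
for n in("top","side"):
    g=cv2.imread(f"pics/{n}8.png",0).astype(np.float32)
    for nm,off in(("leg",0),("mid",.0085)):
        a=np.arange(-.072,.046,.002) if nm=="mid" else np.arange(.016,.046,.002)
        p=proj(n,[c+F*s+N*off for s in a]).astype(np.float32)
        v=cv2.remap(g,p[:,0].copy(),p[:,1].copy(),cv2.INTER_LINEAR).ravel()
        print(n,nm,[(round(s*1000),int(x)) for s,x in zip(a,v) if abs(s)>.014])
    print(n,"axis top spindle", proj(n,[c+[0,0,.016]]))
g=cv2.imread("pics/top8.png",cv2.IMREAD_GRAYSCALE); print(g[240:254,270:286]); print(g[272:284,290:306])
E
```

```text
top leg [(16, 196), (18, 204), (20, 208), (22, 212), (24, 208), (26, 199), (28, 207), (30, 199), (32, 182), (34, 145), (36, 132), (38, 129), (40, 129), (42, 127), (44, 128)]
top mid [(-72, 84), (-70, 108), (-68, 115), (-66, 115), (-64, 116), (-62, 136), (-60, 188), (-58, 226), (-56, 212), (-54, 154), (-52, 116), (-50, 115), (-48, 108), (-46, 102), (-44, 108), (-42, 131), (-40, 159), (-38, 184), (-36, 182), (-34, 186), (-32, 196), (-30, 193), (-28, 187), (-26, 179), (-24, 140), (-22, 119), (-20, 105), (-18, 111), (-16, 117), (14, 180), (16, 179), (18, 190), (20, 205), (22, 201), (24, 199), (26, 192), (28, 196), (30, 180), (32, 150), (34, 128), (36, 126), (38, 125), (40, 126), (42, 125), (44, 126)]
top axis top spindle [[285.63423303 253.61372312]]
side leg [(16, 154), (18, 162), (20, 163), (22, 155), (24, 140), (26, 138), (28, 144), (30, 145), (32, 101), (34, 49), (36, 26), (38, 26), (40, 29), (42, 31), (44, 28)]
side mid [(-72, 31), (-70, 29), (-68, 28), (-66, 23), (-64, 49), (-62, 114), (-60, 227), (-58, 234), (-56, 206), (-54, 179), (-52, 148), (-50, 153), (-48, 153), (-46, 145), (
[... 1443 characters left out ...]
 147 115 115 117 115 114 114]
 [223 122  88 109 114 111 121 191 232 190 112 115 117 116 115 114]
 [234 201 119 114 114 117 116 183 234 199 108 115 113 117 114 116]
 [228 236 179 124 111 114 128 207 234 189 114 112 114 116 117 115]
 [169 232 233 182 148 138 189 235 220 149 118 113 114 117 115 115]
 [126 180 232 240 239 238 233 224 176 120 115 115 115 117 117 110]
 [115 125 174 218 229 226 211 165 123 116 115 114 116 115 103  91]
 [115 117 114 118 128 127 119 114 114 117 114 116 111 105  75  37]
 [114 114 112 117 116 114 112 117 111 111 116 110  94  66  35  33]
 [118 113 116 115 114 114 112 112 112 116 107  83  49  32  32  32]
 [126 121 115 116 117 116 116 114 112  99  70  31  29  31  32  35]]
```

```bash
python3 -c "
from plant import r
print(r.close_job())"
```

```text
the job is handed in; nothing more can be done
None
```

I handed the job in at about 26 s of the 64 s allowed; the robot gives no verdict. By my last checks, the weight is seated and the clip is fully home.

- **Weight:** I squeezed it twice, 90° apart, to centre it in the jaws, then lowered it over the spindle. It touched down with its underside at 34.0 mm by the arm's reading, about 7 N of contact, before I let it go.
- **Clip:** I slid the bare steel clip in from the near mouth with the wire at about 73.5 mm height. It met no resistance at the hole. The sprung leg rode over the shank with about 2 to 5 N, and the bow then met a stop at about 6 to 8 N.
- **Last pictures:** In both views the leg tip and the bow end lie within about 1 to 2 mm of the home position. The legs lie round both sides of the shank and the clip looks level. The hub is up around the spindle, and the tee, valve and vial have not visibly moved.
- **Disagreements:** The two cameras and the arm differed by 1 to 2 mm, which is within the calibration error, and I corrected for it. Two things were not measured directly: the final spread of the sprung leg, judged only by eye, and the contact force between the clip and the spindle, read only from the wrist sensor at the end of each move.

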